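# Refill the gravity feeder with two reagent bottles

## Robot

A 6-joint arm with a two-finger parallel gripper is mounted at the origin on a cart in front of the work surface, level with it; the furniture and walls round the work are solid. World frame = base frame: x ahead of the robot, y to its left, z up, the work surface at z = 0. Lengths are in mm, angles in rad, forces in N, time in s.
With the tool pointing down it reaches from about 325 to 850 mm from the base axis. Payload 4.4 kg.
Tool frame: the origin (TCP) lies between the finger pads; the fingertips stand env.tips_ahead ahead of it and the grasp point (between the pads) lies 2 mm behind it (env.tips_ahead is the distance from the TCP to the fingertips, in mm); z points along the fingers, y is the line along which they close (so a half turn about z gives the same grasp; the last joint's range is limited). The gripper opens to 94 mm and grips with 3 to 60 N. Pads are 16 mm wide; open, the fingers measure 119 mm over their backs; the gripper's body (75 mm by 177 mm) begins 78 mm behind the grasp point.
Start: joints at [-1.405, 0.207, 1.542, -0, 1.393, -0.15], TCP at [179.116, -546.392, 222.447] pointing down, gripper open.
Joint ranges: [-2.73, 2.73], [-0.86, 2.22], [0.23, 2.46], [-1.11, 4.25], [0.08, 2.63], [-2.82, 2.82]. Speed limits (rad/s): [2.79, 2.79, 3.14, 3.14, 3.14, 3.14].

## Interface

Orientations are given as a unit quaternion [x, y, z, w].
In Python, from rig import telemetry, camera, get_calibration, sign_off, env gives the robot as it stands. The module is installed in compiled form; this text tells all that it offers.
- The arm moves only by the shell command python3 -m jog 'ROWS' [FORCE]. ROWS is JSON, a list of rows, each an object with "twist": the turn, a rotation vector about the tool's x, y, z in degrees, a list of three; "delta_pos": the shift along the tool's x, y, z in m, a list of three; "jaw": the finger opening in m, from 0 to 0.094. In form: [{"twist": [wx, wy, wz], "delta_pos": [tx, ty, tz], "jaw": jaw}, ...]. A call has 1 to 20 rows; each row shifts and turns the commanded pose from where the row before left it, along the tool's axes as they then stand; what a row does not reach is not made up. A row lasts 1/10 s, in which the tool goes at most 50 mm and 8.59 degrees, less where a joint would pass 70% of its speed; a pose out of reach is approached as far as the arm can. A call with a gripper value outside its range is refused whole. The fingers move at their own pace and stop on an object; FORCE is the grip in N (left out, the last holds). Time passes only in rows, so rows that do not move let the fingers close. It gives the time, the measured TCP pose, the force, the opening and the grip force at its end, in the units of the state.
- telemetry.state(): the state, without advancing time (a new reading comes with each control period).
- camera(name): name is "side" or "top"; returns the picture (420x560x3 uint8, red, green, blue); there is no depth.
- get_calibration(name): a dict with "fx", "fy", "cx", "cy" (pixels), "k1" (the pictures are not rectified: a ray, as slopes to the right and down, at radius r is drawn at 1 + k1 r^2 times it, then the intrinsics apply), "eye" and "attitude" of the camera in the world. Camera axes: x right, y down, z forward; pixel columns grow to the right and rows downward; lengths in mm; the calibration is good to about 2 mm. A picture is of the moment at which its call begins. get_calibration takes no time and is no camera call.
- sign_off(): hands the job in; it is judged then, once.
The state is a dict: "t": time; "q": joint angles; "dq": joint speeds; "joint_torque": joint torques, N m; "eef_pos": TCP position; "eef_rot": TCP orientation; "wrist_force": force on the tool from outside, world axes, zero at the start; "wrist_torque": the same for the moment, N m; "finger_gap": opening from 0.0 (shut) to 1.0 (fully open); "grasp_force": force on a finger pad.
Only numpy, scipy, OpenCV 4.12 (cv2) and the standard library are available. Lean on these libraries where they do the work, as an engineer would, in place of code of your own. Each camera call takes 0.05 s, during which the arm holds its last target. There are 200 camera calls.

## Task

Refill the sloped bottle feeder: without lifting it, push the pale blue-capped bottle that waits on the feeder's raised loading ledge into the lane so that it slides down to the orange stop. Then stand the second pale blue-capped bottle upright on the ledge, let go of it, and push it in behind the first; slide the bottles in off the ledge, never lower them into the lane from above. Finally swing the red gate bar fully shut across the lane mouth, with both bottles upright in the lane and the brown bottle, flask, beaker and wash bottle left where they are.

Things in the scene. Friction and masses are not known exactly. Their poses are not given: they have to be found in the camera images.
- feeder: bottle feeder, fixed, 290 x 96 mm. Origin on the desk under it, z up, x along it towards the loading end, y across. White level loading ledge without rim: 110 mm above the desk, x = 60 (the crest) to 145 mm, y = -35 to 35 mm. From the crest the lane drops towards -x for 170 mm at 0.21 rad to the orange stop. Ledge and lane are slippery (friction about 0.1): past the crest bottles slide alone
- lane: sloped lane of the feeder: origin on its floor at the middle of the stop's face, x uphill to the crest at 170 mm, y across, z square to the floor. Clear grey side walls 40 mm high, inner faces at y = -33 and 33 mm, flared near the crest; stop 77 mm high. A bottle home at the stop has its axis at x = 29 mm, the next behind it at x = 87 mm; both then lean 0.21 rad with the lane
- ledge (a point): centre of the loading ledge's top surface (110 mm above the desk), axes as the feeder's; the ledge reaches 42 mm to either side of it along x
- gate (a joint): angle of the red gate bar on its vertical hinge: 0 = shut (across the lane mouth, pointing along the feeder's +y), 1.57 = open (along the feeder's +x, beside the ledge), limit 2.2; at angle q the bar points from the hinge along (sin q, cos q) in the feeder's x, y. It stays where it is left and takes under 2 N to push
- gate_hinge (a point): the gate's hinge axis at the bar's mid-height, 158 mm above the desk (feeder x = 64, y = -52 mm). The bar is 104 mm long from the hinge, 8 mm thick, 14 mm high (151 to 165 mm above the desk). The hinge post, and a short catch post across the lane at feeder y = 52 mm, reach no higher than 172 mm
- bottle_a_mid (a point): middle (half-way up, on the axis) of the pale, clear-white reagent bottle with a blue screw cap that stands on the ledge at the start: 123 mm tall, body 58 mm in diameter up to the shoulder at about 90 mm, cap 42 mm in diameter from 100 to 123 mm above its foot; about 0.32 kg; z along the bottle
- bottle_b_mid (a point): middle (half-way up, on the axis) of the second, identical pale bottle with a blue cap, standing on the desk: 123 mm tall, body 58 mm in diameter, cap 42 mm in diameter from 100 to 123 mm above its foot
- amber_mid (a point): middle of the brown reagent bottle with a blue cap, 148 mm tall, 72 mm in diameter, standing on the desk near the second pale bottle; a bystander, not to be moved
- flask_mid (a point): middle of the glass conical flask, 78 mm in diameter, 135 mm tall; a bystander
- beaker_mid (a point): middle of the glass beaker, 72 mm in diameter, 90 mm tall; a bystander
- wash_bottle_mid (a point): middle of the white wash bottle with the red spout, 223 mm tall; a bystander
- bottle_a: the first pale bottle, origin at the centre of its foot
- bottle_b: the second pale bottle, origin at the centre of its foot
Mind the look-alikes: they are no part of the job. What is shaped like the bottle_a but green is not meant. Leave any turquoise look-alike of the bottle_b alone.

How it is judged:
By the outcome, as a careful person would: the job done as asked, in the order asked, and still so for the second after the job is handed in, with the robot touching nothing.
It also fails if it takes over 67 s, if anything falls off the work surface, if the arm or the gripper's body presses on something with over 40 N, if the wrist force passes 120 N, or if a joint passes its speed limit or range.

## Working session

There is one attempt and no reset: what is moved stays moved. The work goes in short steps, Python scripts to look and compute and a shell command to move; the robot and the scene stay as the last step left them, time stands still between calls to the robot, and variables do not carry over. Pictures are saved under pics/ and viewed, at most 11 in all, crops included, and the job is handed in when it is done.

```bash
mkdir -p pics
python3 - <<'E'
from rig import telemetry, camera, get_calibration, env
import cv2
for n in("top","side"):
    im=camera(n); cv2.imwrite(f"pics/{n}0.png",im[:,:,::-1]); print(n,get_calibration(n))
print(telemetry.state(), env.tips_ahead)
E
```

```text
top {'fx': 516.5040191329346, 'fy': 516.5040191329346, 'cx': 281.289002083364, 'cy': 208.319687688814, 'k1': -0.07155488618180944, 'eye': array([ 127.75054023,  -63.16753321, 1844.28580846]), 'attitude': array([ 0.72130163, -0.68538662,  0.06999669, -0.07120122])}
side {'fx': 424.54802600893953, 'fy': 424.54802600893953, 'cx': 281.2211476147594, 'cy': 213.00769070861844, 'k1': -0.019602836765690055, 'eye': array([ 247.95956744, 1067.48110347,  890.61886711]), 'attitude': array([-0.08728048,  0.87833033, -0.46685361,  0.05445778])}
{'t': 0.1, 'q': array([-1.40452569e+00,  2.07299005e-01,  1.54278397e+00, -5.02133746e-05,
        1.39351016e+00, -1.50482322e-01]), 'dq': array([-0.00234004, -0.00159095, -0.00174023,  0.00075605,  0.00075699,
        0.00161158]), 'joint_torque': array([-6.76548098e-05, -3.71868503e+01, -2.82293683e+01,  7.00094062e-02,
        3.12087277e-02, -5.69985582e-05]), 'eef_pos': array([ 178.97083773, -545.71383261,  221.44007716]), 'eef_rot': array([ 9.87483442e-01,  1.57719529e-01, -3.26038965e-05, -1.00001087e-03]), 'wrist_force': array([0.89211131, 0.09744944, 0.19925849]), 'wrist_torque': array([ 0.02270397, -0.02154353,  0.05664188]), 'grasp_force': 0.0, 'finger_gap': 0.9997388132561134} 17.0
```

View pics/top0.png

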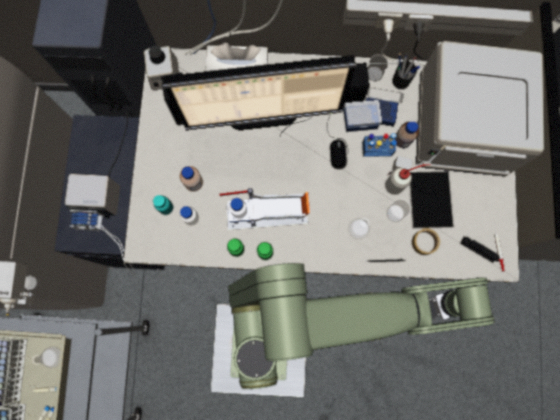

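View pics/side0.png

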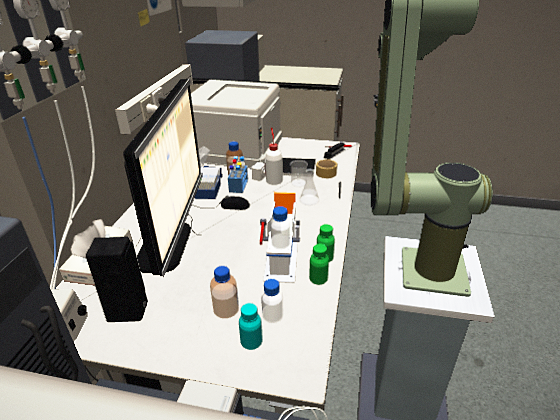

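The top picture shows these candidates:
- Pale blue-capped bottle on the ledge at (237,206), which is A.
- Pale blue-capped bottle on the desk at (187,213), which is B.
- Brown bottles at (188,175) and (410,128), a turquoise bottle at (161,204), and green bottles at (235,246) and (264,250). None of these are targets.

The feeder's stop is at (306,203), and the gate bar is open, running from (251,192) to (221,193). In the side view A is at (280,225) and B at (272,300).

```bash
cat > h.py <<'E'
import numpy as np, cv2
from scipy.spatial.transform import Rotation as R
from rig import telemetry, camera, get_calibration
def ray(n,uv):
    c=get_calibration(n); d=np.array([(uv[0]-c['cx'])/c['fx'],(uv[1]-c['cy'])/c['fy']]); s=d.copy()
    for _ in range(20): s=d/(1+c['k1']*(s@s))
    return c['eye'],R.from_quat(c['attitude']).as_matrix()@np.r_[s,1]
def atz(n,uv,z):
    e,d=ray(n,uv); return e+d*(z-e[2])/d[2]
def proj(n,p):
    c=get_calibration(n); q=R.from_quat(c['attitude']).as_matrix().T@(np.array(p)-c['eye']); s=q[:2]/q[2]; s=s*(1+c['k1']*(s@s))
    return s*[c['fx'],c['fy']]+[c['cx'],c['cy']]
def two(a,b):
    (e,d),(f,g)=ray('top',a),ray('side',b)
    t=np.linalg.lstsq(np.c_[d,-g],f-e,rcond=None)[0]; p,q=e+d*t[0],f+g*t[1]
    return (p+q)/2,np.linalg.norm(p-q)
def blobs(im,lo,hi,amin=15):
    hsv=cv2.cvtColor(im,cv2.COLOR_RGB2HSV); m=cv2.inRange(hsv,lo,hi)
    n,l,s,c=cv2.connectedComponentsWithStats(m)
    return [(c[i].round(1),s[i].tolist()) for i in range(1,n) if s[i][4]>=amin],m
BLUE=((105,150,60),(125,255,255)); ORANGE=((6,180,150),(16,255,255)); RED=((0,150,70),(4,255,255))
E
python3 - <<'E'
from h import *
for n in('top','side'):
    im=cv2.imread(f'pics/{n}0.png')[:,:,::-1].copy()
    for k,c in(('blue',BLUE),('orange',ORANGE),('red',RED)):
        for b in blobs(im,*c)[0]:
            x,y=b[0]
            if (n=='top' and 150<x<330 and 160<y<260) or (n=='side' and 190<x<330 and 180<y<320): print(n,k,b, [atz(n,b[0],z).round(1)[:2].tolist() for z in(123,233,158)])
a=cv2.imread('pics/top0.png')[160:260,150:320]; b=cv2.imread('pics/side0.png')[180:350,200:340]
cv2.imwrite('pics/c0.png',np.vstack([cv2.resize(a,(560,330),interpolation=2)]));
cv2.imwrite('pics/c1.png',cv2.resize(np.hstack([cv2.resize(a[15:75,45:165],(480,240),interpolation=2),cv2.resize(b,(310,240),interpolation=2)]),None,fx=1,fy=1))
E
```

```text
top blue (array([187.3, 172.5]), [182, 168, 11, 10, 83]) [[586.0, 279.5], [556.7, 257.6], [576.7, 272.6]]
top blue (array([236.4, 203.8]), [232, 199, 10, 11, 90]) [[484.3, 102.3], [461.6, 91.7], [477.1, 98.9]]
top blue (array([185.7, 211.7]), [181, 207, 10, 10, 78]) [[448.1, 272.9], [427.6, 251.4], [441.6, 266.1]]
top orange (array([306.3, 202.8]), [305, 194, 3, 19, 27]) [[500.1, -135.5], [476.3, -130.8], [492.5, -134.0]]
side blue (array([243.5, 181.5]), [241, 172, 6, 20, 34]) [[669.1, -223.8], [608.8, -38.7], [649.9, -164.9]]
side blue (array([205.2, 193.2]), [195, 190, 20, 8, 102]) [[778.6, -120.0], [702.6, 50.1], [754.4, -65.9]]
side blue (array([279.6, 213.5]), [273, 207, 14, 14, 177]) [[496.2, -43.5], [460.6, 115.7], [484.9, 7.1]]
side blue (array([280.3, 255.2]), [267, 255, 24, 2, 30]) [[450.6, 162.1], [421.5, 291.8], [441.3, 203.3]]
side blue (array([221.3, 274. ]), [214, 266, 15, 17, 207]) [[589.7, 268.7], [540.7, 383.2], [574.1, 305.1]]
side blue (array([271.2, 287. ]), [264, 279, 15, 17, 218]) [[447.3, 291.6], [418.7, 402.8], [438.2, 327.0]]
side orange (array([284.5, 200.6]), [274, 193, 21, 21, 289]) [[496.0, -123.0], [460.5, 47.6], [484.7, -68.7]]
side red (array([261.6, 232.1]), [260, 222, 5, 22, 59]) [[529.0, 65.4], [488.7, 209.0], [516.2, 111.1]]
```

View pics/c1.png

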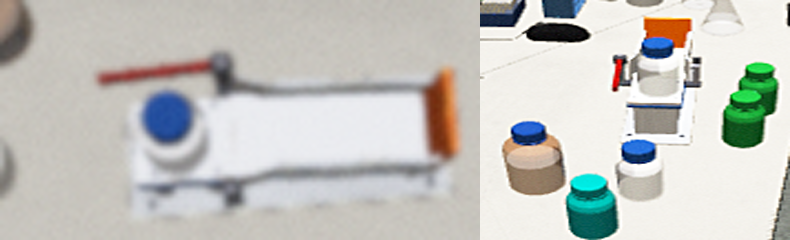

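Run:
```python
from h import *
f=lambda u,v:(195+u/4-.4,175+v/4-.4)
P={'hinge':(f(221,62),172),'catch':(f(234,188),168),'ledge+':(f(138,183),107),'ledge-':(f(140,98),110),'stop-':(f(455,70),150),'stop+':(f(458,155),150),'bartip':(f(99,78),160),'base+':(f(452,204),0),'base+l':(f(132,217),0)}
W={k:atz('top',*v) for k,v in P.items()}
for k,w in W.items(): print(k,w.round(1))
d=lambda a,b: np.degrees(np.arctan2(*(W[a]-W[b])[1::-1])).round(1)
print('yaw', d('catch','hinge')-90, d('base+l','base+'),d('ledge+','stop+'),d('ledge-','stop-'),'bar',d('bartip','hinge'))
print('A',two((236.4,203.8),(279.6,213.5)),'B',two((185.7,211.7),(271.2,287)),'amber',two((187.3,172.5),(221.3,274)))
for w in [W['hinge'],[443.4,-121,0]]: print(proj('side',w))
```

```text
hinge [523.  56. 172.]
catch [418.   38.9 168. ]
ledge+ [428.7 124.8 107. ]
ledge- [502.3 128.  110. ]
stop- [ 531.4 -139.7  150. ]
stop+ [ 458.7 -145.2  150. ]
bartip [506.9 158.  160. ]
base+ [ 442.6 -148.8    0. ]
base+l [415.8 139.6   0. ]
yaw -260.7 95.3 96.3 96.2 bar 99.0
A (array([465.20701746,  93.22197031, 217.4272377 ]), np.float64(0.8256965686708797)) B (array([451.13903139, 275.93978535, 107.47599536]), np.float64(0.3193203658860497)) amber (array([584.69172704, 277.99029595, 131.7556297 ]), np.float64(2.0329263597033393))
[263.66162325 217.29642369]
[299.38393794 231.89762819]
```

```bash
cat >> h.py <<'E'
TH=np.radians(96.3); F=np.array([478.3,-13.3])
EX=np.array([np.cos(TH),np.sin(TH)]); EY=np.array([-EX[1],EX[0]])
def f2w(x,y): return F+x*EX+y*EY
def w2f(p): d=np.array(p)[:2]-F; return np.array([d@EX,d@EY])
def to(x,y,z):
    "tool-frame shift (mm) and the state, to feeder x,y at height z"
    s=telemetry.state(); r=R.from_quat(s['eef_rot']); p=np.r_[f2w(x,y),z]
    m=r.as_matrix(); yaw=np.degrees(TH-np.arctan2(m[1,0],m[0,0]))
    print('shift',(r.inv().apply(p-s['eef_pos'])).round(1),'twist z',-yaw.round(2),'tool z',m[:,2].round(3),'feeder now',w2f(s['eef_pos']).round(1),'z',s['eef_pos'][2].round(1),'t',s['t'],'F',s['wrist_force'].round(1),'q',s['q'].round(2))
E
python3 -m jog '[{"twist":[0,0,-7.8],"delta_pos":[0,0,-0.01],"jaw":0.03},{"twist":[0,0,-7.8],"delta_pos":[0,0,-0.01],"jaw":0.03},{"twist":[0,0,-7.8],"delta_pos":[0,0,-0.01],"jaw":0.03},{"twist":[0,0,-7.8],"delta_pos":[0,0,-0.01],"jaw":0.03},{"twist":[0,0,-7.8],"delta_pos":[0,0,-0.01],"jaw":0.03},{"twist":[0,0,-7.8],"delta_pos":[0,0,-0.01],"jaw":0.03},{"twist":[0,0,-7.8],"delta_pos":[0,0,-0.01],"jaw":0.03},{"twist":[0,0,-7.8],"delta_pos":[0,0,-0.01],"jaw":0.03},{"twist":[0,0,-7.8],"delta_pos":[0,0,-0.01],"jaw":0.03},{"twist":[0,0,-7.8],"delta_pos":[0,0,-0.01],"jaw":0.03}]'
python3 - <<'E'
from h import *
to(185,5,320)
print('A',w2f((463.5,92.5)),'B',w2f((449.5,274)),'turq',atz('top',(160.5,202.5),120),'screen',atz('top',(250,126),250))
E
```

```text
t: 1.1
eef_pos: [179.1, -546.0, 322.1]
eef_rot: [0.666, 0.746, 0.0, -0.001]
wrist_force: [-0.2, -0.9, 0.3]
finger_gap: 0.318
grasp_force: 0.0
shift [680.6 353.    3. ] twist z 0.17 tool z [-0.     0.001 -1.   ] feeder now [-496.7  355.9] z 322.1 t 1.1 F [-0.2 -0.9  0.3] q [-1.4   0.15  1.41  0.    1.59 -1.52]
A [106.78513689   3.10073203] B [288.72533066  -2.90059206] turq [476.17948655 362.91249479 120.        ] screen [719.0887038   63.62074498 250.        ]
```

```bash
python3 -m jog '[{"twist":[0,0,0],"delta_pos":[0.034,0.0177,0],"jaw":0.03},{"twist":[0,0,0],"delta_pos":[0.034,0.0177,0],"jaw":0.03},{"twist":[0,0,0],"delta_pos":[0.034,0.0177,0],"jaw":0.03},{"twist":[0,0,0],"delta_pos":[0.034,0.0177,0],"jaw":0.03},{"twist":[0,0,0],"delta_pos":[0.034,0.0177,0],"jaw":0.03},{"twist":[0,0,0],"delta_pos":[0.034,0.0177,0],"jaw":0.03},{"twist":[0,0,0],"delta_pos":[0.034,0.0177,0],"jaw":0.03},{"twist":[0,0,0],"delta_pos":[0.034,0.0177,0],"jaw":0.03},{"twist":[0,0,0],"delta_pos":[0.034,0.0177,0],"jaw":0.03},{"twist":[0,0,0],"delta_pos":[0.034,0.0177,0],"jaw":0.03},{"twist":[0,0,0],"delta_pos":[0.034,0.0177,0],"jaw":0.03},{"twist":[0,0,0],"delta_pos":[0.034,0.0177,0],"jaw":0.03},{"twist":[0,0,0],"delta_pos":[0.034,0.0177,0],"jaw":0.03},{"twist":[0,0,0],"delta_pos":[0.034,0.0177,0],"jaw":0.03},{"twist":[0,0,0],"delta_pos":[0.034,0.0177,0],"jaw":0.03},{"twist":[0,0,0],"delta_pos":[0.034,0.0177,0],"jaw":0.03},{"twist":[0,0,0],"delta_pos":[0.034,0.0177,0],"jaw":0.03},{"twist":[0,0,0],"delta_pos":[0.034,0.0177,0],"jaw":0.03},{"twist":[0,0,0],"delta_pos":[0.034,0.0177,0],"jaw":0.03},{"twist":[0,0,0],"delta_pos":[0.034,0.0177,0],"jaw":0.03}]'
python3 -c "
from h import *
to(175,3,185)"
```

```text
t: 3.1
eef_pos: [458.2, 169.3, 322.0]
eef_rot: [0.668, 0.744, -0.0, -0.0]
wrist_force: [-0.6, 0.5, 0.3]
finger_gap: 0.319
grasp_force: 0.0
shift [ -8.7  -2.9 137. ] twist z -0.12 tool z [-0.001 -0.    -1.   ] feeder now [ 1.837e+02 -1.000e-01] z 322.0 t 3.1 F [-0.6  0.5  0.3] q [ 0.18 -0.04  1.61 -0.    1.58  0.07]
```

```bash
python3 -m jog '[{"twist":[0,0,0],"delta_pos":[0,-0.003,0.034],"jaw":0.03},{"twist":[0,0,0],"delta_pos":[0,0,0.034],"jaw":0.03},{"twist":[0,0,0],"delta_pos":[0,0,0.034],"jaw":0.03},{"twist":[0,0,0],"delta_pos":[0,0,0.034],"jaw":0.03},{"twist":[0,0,0],"delta_pos":[0,0,0],"jaw":0.03}]'
python3 -c "
from h import *
to(175,3,185)
a=camera('top')[165:245,150:320]; b=camera('side')[180:330,200:340]
cv2.imwrite('pics/c2.png',np.hstack([cv2.resize(a,(510,240),interpolation=2),cv2.resize(b,(224,240),interpolation=2)])[:,:,::-1])"
```

```text
t: 3.6
eef_pos: [450.6, 166.5, 180.9]
eef_rot: [0.668, 0.744, -0.005, -0.004]
wrist_force: [-0.8, 0.5, -0.5]
finger_gap: 0.318
grasp_force: 0.0
shift [-6.8  4.8 -4.1] twist z -0.14 tool z [-0.012 -0.002 -1.   ] feeder now [181.8   7.8] z 180.9 t 3.6 F [-0.8  0.5 -0.5] q [ 0.17  0.05  1.8  -0.    1.3   0.07]
```

View pics/c2.png

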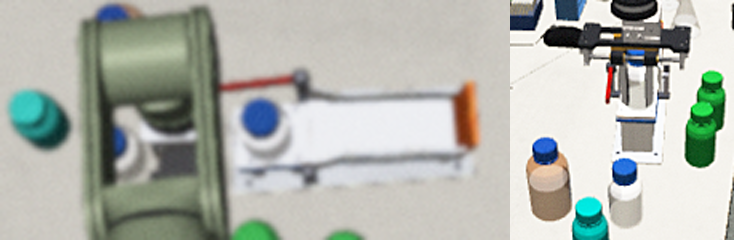

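The gripper is poised behind bottle A. In the crop the cap is at (260,118), the gate bar is open and the fingers sit on the loading side. Next is a slow push.

```bash
python3 -m jog '[{"twist":[0,0,0],"delta_pos":[-0.008,0.004,0],"jaw":0.03},{"twist":[0,0,0],"delta_pos":[-0.01,0,0],"jaw":0.03},{"twist":[0,0,0],"delta_pos":[-0.01,0,0],"jaw":0.03},{"twist":[0,0,0],"delta_pos":[-0.005,0,0],"jaw":0.03},{"twist":[0,0,0],"delta_pos":[-0.005,0,0],"jaw":0.03},{"twist":[0,0,0],"delta_pos":[-0.005,0,0],"jaw":0.03},{"twist":[0,0,0],"delta_pos":[-0.005,0,0],"jaw":0.03},{"twist":[0,0,0],"delta_pos":[-0.005,0,0],"jaw":0.03},{"twist":[0,0,0],"delta_pos":[-0.005,0,0],"jaw":0.03},{"twist":[0,0,0],"delta_pos":[-0.005,0,0],"jaw":0.03},{"twist":[0,0,0],"delta_pos":[-0.005,0,0],"jaw":0.03}]'
python3 -c "
from h import *
to(80,0,185)
for n in('top','side'):
  print(n,[(b[0],b[1][4]) for b in blobs(camera(n),*BLUE)[0] if 170<b[0][0]<320 and 160<b[0][1]<300])"
```

```text
t: 4.8
eef_pos: [466.6, 99.8, 186.5]
eef_rot: [0.668, 0.744, 0.0, 0.0]
wrist_force: [-0.3, 0.6, -0.2]
finger_gap: 0.315
grasp_force: 0.4
shift [-33.7  -0.7   1.5] twist z -0.14 tool z [ 0.  0. -1.] feeder now [113.7  -0.7] z 186.5 t 4.8 F [-0.3  0.6 -0.2] q [ 0.03  0.03  1.82  0.    1.3  -0.08]
top [(array([187.2, 172.4]), 83), (array([247.4, 203. ]), 34), (array([185.7, 211.6]), 79)]
side [(array([244.5, 178.1]), 24), (array([205. , 193.2]), 96), (array([279. , 208.2]), 126), (array([280. , 255.2]), 29), (array([221.3, 274. ]), 207), (array([271.2, 287. ]), 219)]
```

```bash
python3 -m jog '[{"twist":[0,0,0],"delta_pos":[-0.005,0,0],"jaw":0.03},{"twist":[0,0,0],"delta_pos":[-0.005,0,0],"jaw":0.03},{"twist":[0,0,0],"delta_pos":[-0.005,0,0],"jaw":0.03},{"twist":[0,0,0],"delta_pos":[-0.005,0,0],"jaw":0.03},{"twist":[0,0,0],"delta_pos":[-0.005,0,0],"jaw":0.03},{"twist":[0,0,0],"delta_pos":[-0.005,0,0],"jaw":0.03},{"twist":[0,0,0],"delta_pos":[-0.005,0,0],"jaw":0.03},{"twist":[0,0,0],"delta_pos":[0,0,0],"jaw":0.03},{"twist":[0,0,0],"delta_pos":[0,0,0],"jaw":0.03}]'
python3 -c "
from h import *
to(80,0,185)
for n in('top','side'):
  print(n,[(b[0],b[1][4]) for b in blobs(camera(n),*BLUE)[0] if 170<b[0][0]<320 and 160<b[0][1]<300])"
```

```text
t: 5.8
eef_pos: [470.2, 65.2, 186.4]
eef_rot: [0.668, 0.744, 0.0, -0.0]
wrist_force: [-0.3, 0.6, -1.2]
finger_gap: 0.315
grasp_force: 0.0
shift [ 1.1 -0.6  1.4] twist z -0.17 tool z [-0.  0. -1.] feeder now [78.9 -0.6] z 186.4 t 5.8 F [-0.3  0.6 -1.2] q [-0.04  0.03  1.82  0.    1.3  -0.15]
top [(array([187.2, 172.5]), 81), (array([273.2, 201.9]), 90), (array([185.7, 211.6]), 79)]
side [(array([243.5, 180.9]), 37), (array([204.7, 193.1]), 100), (array([280.8, 191. ]), 24), (array([281.1, 197.8]), 35), (array([280.3, 255.2]), 30), (array([221.3, 274. ]), 207), (array([271.2, 287. ]), 217)]
```

Run:
```python
from h import *
c,s=np.cos(.21),np.sin(.21)
for lx in(29,60,87):
    fx=-106.3+lx*c-121*s; z=74.6+lx*s+121*c; print(lx,proj('top',np.r_[f2w(fx,0),z]),proj('side',np.r_[f2w(fx,0),z]))
im=camera('top'); print([(b[0],b[1][4]) for b in blobs(im,*BLUE)[0] if 170<b[0][0]<320 and 160<b[0][1]<300])
a=im[165:245,150:320];b=camera('side')[170:310,210:340]
cv2.imwrite('pics/c3.png',np.hstack([cv2.resize(a,(510,240),interpolation=2),cv2.resize(b,(224,240),interpolation=2)])[:,:,::-1])
```

```text
29 [301.34253398 200.75289331] [285.7634605  182.28563091]
60 [292.11198519 200.86185239] [284.92618924 185.23555215]
87 [284.01009049 200.95776488] [284.16765413 187.90809174]
[(array([187.3, 172.4]), 83), (array([279.8, 201.7]), 88), (array([185.7, 211.7]), 78)]
```

View pics/c3.png

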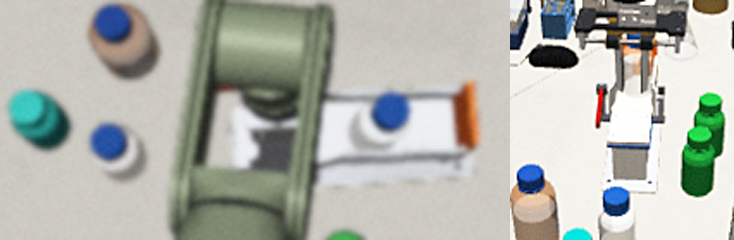

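A is upright and still sliding, with its cap at (390,110) in the crop. I'll retreat to above B.

```bash
python3 -m jog '[{"twist":[0,0,0],"delta_pos":[0.02,0.002,0],"jaw":0.065},{"twist":[0,0,0],"delta_pos":[0.03,0,0],"jaw":0.065},{"twist":[0,0,0],"delta_pos":[0.03,0,0],"jaw":0.065},{"twist":[0,0,0],"delta_pos":[0.03,0,0],"jaw":0.065},{"twist":[0,0,0],"delta_pos":[0.03,0,0],"jaw":0.065},{"twist":[0,0,0],"delta_pos":[0.03,0,0],"jaw":0.065},{"twist":[0,0,0],"delta_pos":[0.03,0,0],"jaw":0.065},{"twist":[0,0,0],"delta_pos":[0.01,0,0],"jaw":0.065},{"twist":[0,0,0],"delta_pos":[0,0,0],"jaw":0.065},{"twist":[0,0,0],"delta_pos":[0,0,0],"jaw":0.065}]'
python3 -c "
from h import *
to(288.7,-2.9,112)
for n in('top','side'):
  print(n,[(b[0],b[1][4]) for b in blobs(camera(n),*BLUE)[0] if 170<b[0][0]<320 and 160<b[0][1]<300])
b=camera('side')[170:340,190:340]
cv2.imwrite('pics/c4.png',cv2.resize(b,(600,680)[:2],interpolation=2)[:600,:,::-1])"
```

```text
t: 7.0
eef_pos: [449.7, 273.7, 186.3]
eef_rot: [0.668, 0.744, -0.0, 0.0]
wrist_force: [0.3, 1.1, 0.7]
finger_gap: 0.691
grasp_force: 0.0
shift [ 0.4 -0.1 74.3] twist z -0.13 tool z [-0.    -0.001 -1.   ] feeder now [288.4  -3.1] z 186.3 t 7.0 F [0.3 1.1 0.7] q [ 0.38  0.14  1.7  -0.    1.3   0.28]
top [(array([188.1, 171.9]), 64), (array([300.6, 201.1]), 89)]
side [(array([243.5, 179. ]), 49), (array([287.3, 185.9]), 59), (array([204.7, 193.2]), 100), (array([275., 255.]), 17), (array([221.3, 274. ]), 208), (array([271.2, 287. ]), 218)]
```

View pics/c4.png

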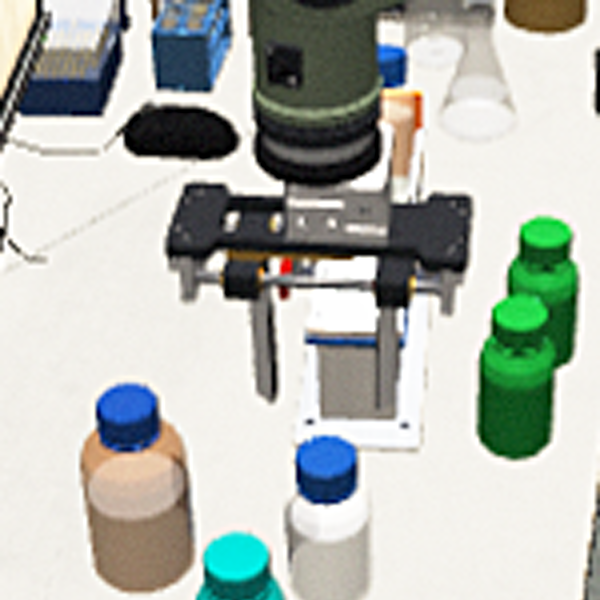

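A is home: its cap at (300.6,201.1) matches the predicted (301,201). The open fingers at (267,395) and (385,405) straddle B's cap column at 327, so I'll descend and grip.

```bash
python3 -m jog '[{"twist":[0,0,0],"delta_pos":[0,0,0.015],"jaw":0.065},{"twist":[0,0,0],"delta_pos":[0,0,0.02],"jaw":0.065},{"twist":[0,0,0],"delta_pos":[0,0,0.02],"jaw":0.065},{"twist":[0,0,0],"delta_pos":[0,0,0.012],"jaw":0.065},{"twist":[0,0,0],"delta_pos":[0,0,0.007],"jaw":0.065},{"twist":[0,0,0],"delta_pos":[0,0,0],"jaw":0.065},{"twist":[0,0,0],"delta_pos":[0,0,0],"jaw":0.035},{"twist":[0,0,0],"delta_pos":[0,0,0],"jaw":0.035},{"twist":[0,0,0],"delta_pos":[0,0,0],"jaw":0.035},{"twist":[0,0,0],"delta_pos":[0,0,0],"jaw":0.035},{"twist":[0,0,0],"delta_pos":[0,0,0],"jaw":0.035}]' 25
python3 -c "
from h import *
to(100,0,222)
for n in('top','side'):
  print(n,[(b[0],b[1][4]) for b in blobs(camera(n),*BLUE)[0] if 170<b[0][0]<320 and 160<b[0][1]<300])"
```

```text
t: 8.25
eef_pos: [450.7, 274.7, 113.3]
eef_rot: [0.668, 0.744, 0.001, 0.001]
wrist_force: [0.9, 0.5, 2.3]
finger_gap: 0.43
grasp_force: 24.1
shift [-189.2   -3.4 -108.8] twist z -0.14 tool z [ 0.002  0.001 -1.   ] feeder now [289.3  -4.2] z 113.3 t 8.25 F [0.9 0.5 2.3] q [ 0.38  0.22  1.76 -0.    1.15  0.28]
top [(array([186.9, 172.6]), 89), (array([300.6, 201.1]), 89)]
side [(array([244.1, 180.9]), 35), (array([205. , 193.4]), 94), (array([221.3, 274. ]), 204), (array([271.3, 286.9]), 215)]
```

```bash
python3 -m jog '[{"twist":[0,0,0],"delta_pos":[0,0,-0.01],"jaw":0.035},{"twist":[0,0,0],"delta_pos":[0,0,-0.025],"jaw":0.035},{"twist":[0,0,0],"delta_pos":[0,0,-0.03],"jaw":0.035},{"twist":[0,0,0],"delta_pos":[0,0,-0.03],"jaw":0.035},{"twist":[0,0,0],"delta_pos":[0,0,-0.03],"jaw":0.035},{"twist":[0,0,0],"delta_pos":[0,0,-0.025],"jaw":0.035},{"twist":[0,0,0],"delta_pos":[-0.01,-0.001,0],"jaw":0.035},{"twist":[0,0,0],"delta_pos":[-0.025,-0.001,0],"jaw":0.035},{"twist":[0,0,0],"delta_pos":[-0.03,-0.001,0],"jaw":0.035},{"twist":[0,0,0],"delta_pos":[-0.03,0,0],"jaw":0.035},{"twist":[0,0,0],"delta_pos":[-0.03,0,0],"jaw":0.035},{"twist":[0,0,0],"delta_pos":[-0.03,0,0],"jaw":0.035},{"twist":[0,0,0],"delta_pos":[-0.02,0,0],"jaw":0.035},{"twist":[0,0,0],"delta_pos":[-0.01,0,0],"jaw":0.035},{"twist":[0,0,0],"delta_pos":[0,0,0],"jaw":0.035},{"twist":[0,0,0],"delta_pos":[0,0,0],"jaw":0.035}]'
python3 -c "
from h import *
to(103,0,224)
b=camera('side')[150:300,200:350]
cv2.imwrite('pics/c5.png',cv2.resize(b,(600,600),interpolation=2)[:,:,::-1])"
```

```text
t: 9.95
eef_pos: [465.8, 90.5, 261.5]
eef_rot: [0.668, 0.744, -0.0, -0.001]
wrist_force: [0.4, -0.3, -2.0]
finger_gap: 0.429
grasp_force: 24.4
shift [-1.5  1.1 37.5] twist z -0.16 tool z [-0.002  0.001 -1.   ] feeder now [104.5   1. ] z 261.5 t 9.95 F [ 0.4 -0.3 -2. ] q [ 0.01 -0.04  1.73  0.    1.46 -0.1 ]
```

View pics/c5.png

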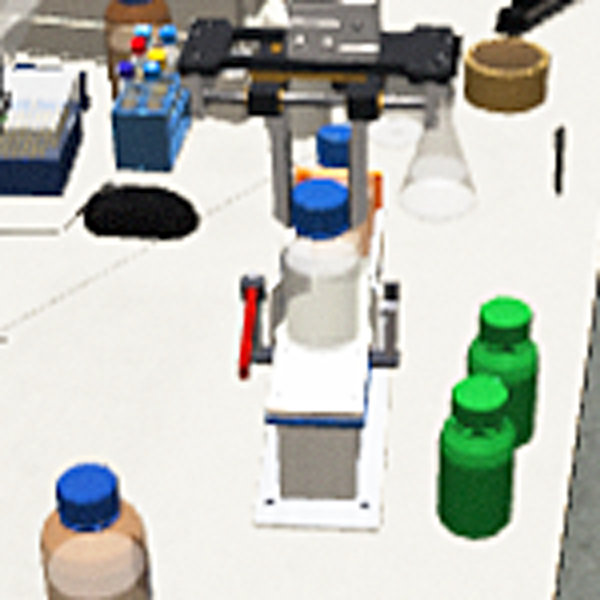

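B hangs upright over the ledge, with its cap at (322,208) and foot at (320,340). Lowering it now.

```bash
python3 -m jog '[{"twist":[0,0,0],"delta_pos":[0,0.001,0.008],"jaw":0.035},{"twist":[0,0,0],"delta_pos":[0,0,0.01],"jaw":0.035},{"twist":[0,0,0],"delta_pos":[0,0,0.008],"jaw":0.035},{"twist":[0,0,0],"delta_pos":[0,0,0.005],"jaw":0.035},{"twist":[0,0,0],"delta_pos":[0,0,0.003],"jaw":0.035},{"twist":[0,0,0],"delta_pos":[0,0,0],"jaw":0.035},{"twist":[0,0,0],"delta_pos":[0,0,0],"jaw":0.035}]'; python3 -m jog '[{"twist":[0,0,0],"delta_pos":[0,0,0.002],"jaw":0.035},{"twist":[0,0,0],"delta_pos":[0,0,0],"jaw":0.035}]';  python3 -m jog '[{"twist":[0,0,0],"delta_pos":[0,0,0.001],"jaw":0.035},{"twist":[0,0,0],"delta_pos":[0,0,0],"jaw":0.035}]'
```

```text
t: 10.7
eef_pos: [467.8, 90.2, 228.6]
eef_rot: [0.668, 0.744, 0.0, 0.0]
wrist_force: [0.2, -0.6, -3.2]
finger_gap: 0.43
grasp_force: 24.4
t: 10.9
eef_pos: [467.6, 90.1, 226.5]
eef_rot: [0.668, 0.744, 0.0, 0.0]
wrist_force: [-0.7, -0.7, -3.1]
finger_gap: 0.431
grasp_force: 24.4
t: 11.1
eef_pos: [467.5, 90.2, 225.4]
eef_rot: [0.668, 0.744, -0.0, -0.0]
wrist_force: [-0.3, 0.8, -2.3]
finger_gap: 0.432
grasp_force: 24.4
```

```bash
python3 -m jog '[{"twist":[0,0,0],"delta_pos":[0,0,0.001],"jaw":0.035},{"twist":[0,0,0],"delta_pos":[0,0,0],"jaw":0.035}]'; python3 -m jog '[{"twist":[0,0,0],"delta_pos":[0,0,0.001],"jaw":0.035},{"twist":[0,0,0],"delta_pos":[0,0,0],"jaw":0.035}]'
```

```text
t: 11.3
eef_pos: [467.5, 90.2, 224.3]
eef_rot: [0.668, 0.744, -0.0, -0.0]
wrist_force: [-0.1, -0.4, -2.3]
finger_gap: 0.432
grasp_force: 24.4
t: 11.5
eef_pos: [467.6, 90.2, 223.4]
eef_rot: [0.668, 0.744, -0.0, 0.0]
wrist_force: [0.6, 0.2, -2.3]
finger_gap: 0.427
grasp_force: 24.4
```

```bash
python3 -m jog '[{"twist":[0,0,0],"delta_pos":[0,0,0.001],"jaw":0.035},{"twist":[0,0,0],"delta_pos":[0,0,0],"jaw":0.035}]'; python3 -m jog '[{"twist":[0,0,0],"delta_pos":[0,0,0.001],"jaw":0.035},{"twist":[0,0,0],"delta_pos":[0,0,0],"jaw":0.035}]'
```

```text
t: 11.7
eef_pos: [467.9, 90.2, 223.2]
eef_rot: [0.668, 0.744, 0.0, 0.0]
wrist_force: [-1.2, 0.3, 2.0]
finger_gap: 0.431
grasp_force: 24.5
t: 11.9
eef_pos: [468.3, 90.2, 223.2]
eef_rot: [0.668, 0.744, 0.001, 0.001]
wrist_force: [-1.8, 0.2, 7.7]
finger_gap: 0.43
grasp_force: 24.7
```

```bash
python3 -m jog '[{"twist":[0,0,0],"delta_pos":[0,0,-0.0015],"jaw":0.035},{"twist":[0,0,0],"delta_pos":[0,0,0],"jaw":0.042},{"twist":[0,0,0],"delta_pos":[0,0,0],"jaw":0.048},{"twist":[0,0,0],"delta_pos":[0,0,0],"jaw":0.065},{"twist":[0,0,0],"delta_pos":[0,0,0],"jaw":0.065},{"twist":[0,0,0],"delta_pos":[0,0,0],"jaw":0.065},{"twist":[0,0,0],"delta_pos":[0,0,-0.01],"jaw":0.065},{"twist":[0,0,0],"delta_pos":[0,0,-0.02],"jaw":0.065},{"twist":[0,0,0],"delta_pos":[0,0,-0.02],"jaw":0.065},{"twist":[0,0,0],"delta_pos":[0,0,-0.02],"jaw":0.065},{"twist":[0,0,0],"delta_pos":[0,0,0],"jaw":0.065}]'
python3 -c "
from h import *
to(180,0,187)
b=camera('side'); print([(x[0],x[1][4]) for x in blobs(b,*BLUE)[0] if 190<x[0][0]<320 and 160<x[0][1]<300])
cv2.imwrite('pics/c6.png',cv2.resize(b[150:300,200:350],(600,600),interpolation=2)[:,:,::-1])"
```

```text
t: 13.0
eef_pos: [469.7, 90.2, 297.0]
eef_rot: [0.668, 0.744, 0.003, 0.003]
wrist_force: [0.9, -0.6, -0.8]
finger_gap: 0.69
grasp_force: 0.0
shift [ 76.2  -3.9 109.9] twist z -0.15 tool z [ 0.008  0.    -1.   ] feeder now [103.8  -2.8] z 297.0 t 13.0 F [ 0.9 -0.6 -0.8] q [ 0.01 -0.06  1.67  0.    1.52 -0.1 ]
[(array([244.8, 172.3]), 22), (array([243.1, 183.6]), 31), (array([284.3, 186.3]), 103), (array([204.5, 193.3]), 97), (array([278.8, 212.9]), 176), (array([280.3, 255.2]), 30), (array([221.3, 274. ]), 206)]
```

View pics/c6.png

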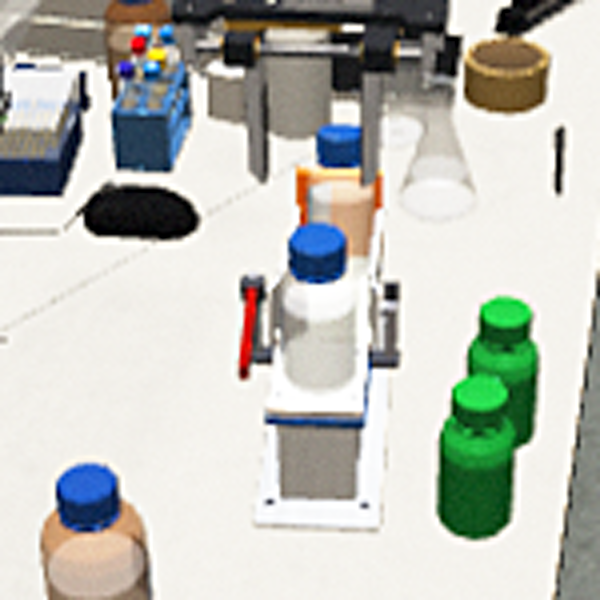

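B stands free and upright on the ledge, cap at (318,250), with A leaning at the stop behind it. I'll move behind B.

```bash
python3 -m jog '[{"twist":[0,0,0],"delta_pos":[0.02,-0.001,0],"jaw":0.03},{"twist":[0,0,0],"delta_pos":[0.03,0,0],"jaw":0.03},{"twist":[0,0,0],"delta_pos":[0.03,0,0],"jaw":0.03},{"twist":[0,0,0],"delta_pos":[0.005,0,0],"jaw":0.03},{"twist":[0,0,0],"delta_pos":[0,0,0],"jaw":0.03},{"twist":[0,0,0],"delta_pos":[0,0,0.02],"jaw":0.03},{"twist":[0,0,0],"delta_pos":[0,0,0.03],"jaw":0.03},{"twist":[0,0,0],"delta_pos":[0,0,0.03],"jaw":0.03},{"twist":[0,0,0],"delta_pos":[0,0,0.02],"jaw":0.03},{"twist":[0,0,0],"delta_pos":[0,0,0.005],"jaw":0.03},{"twist":[0,0,0],"delta_pos":[0,0,0],"jaw":0.03},{"twist":[0,0,0],"delta_pos":[0,0,0],"jaw":0.03}]'
python3 -c "
from h import *
to(80,0,187)"
```

```text
t: 14.25
eef_pos: [458.5, 174.2, 189.1]
eef_rot: [0.668, 0.744, 0.001, 0.001]
wrist_force: [0.7, 0.0, 0.4]
finger_gap: 0.319
grasp_force: 0.0
shift [-108.5   -0.5    2.1] twist z -0.19 tool z [ 0.002  0.    -1.   ] feeder now [188.5  -0.9] z 189.1 t 14.25 F [0.7 0.  0.4] q [ 0.19  0.06  1.78 -0.    1.3   0.08]
```

```bash
python3 -m jog '[{"twist":[0,0,0],"delta_pos":[-0.01,0,0],"jaw":0.03},{"twist":[0,0,0],"delta_pos":[-0.01,0,0],"jaw":0.03},{"twist":[0,0,0],"delta_pos":[-0.01,0,0],"jaw":0.03},{"twist":[0,0,0],"delta_pos":[-0.01,0,0],"jaw":0.03},{"twist":[0,0,0],"delta_pos":[-0.005,0,0],"jaw":0.03},{"twist":[0,0,0],"delta_pos":[-0.005,0,0],"jaw":0.03},{"twist":[0,0,0],"delta_pos":[-0.005,0,0],"jaw":0.03},{"twist":[0,0,0],"delta_pos":[-0.005,0,0],"jaw":0.03},{"twist":[0,0,0],"delta_pos":[-0.005,0,0],"jaw":0.03},{"twist":[0,0,0],"delta_pos":[-0.005,0,0],"jaw":0.03},{"twist":[0,0,0],"delta_pos":[-0.005,0,0],"jaw":0.03},{"twist":[0,0,0],"delta_pos":[-0.005,0,0],"jaw":0.03},{"twist":[0,0,0],"delta_pos":[-0.005,0,0],"jaw":0.03},{"twist":[0,0,0],"delta_pos":[-0.005,0,0],"jaw":0.03},{"twist":[0,0,0],"delta_pos":[-0.005,0,0],"jaw":0.03},{"twist":[0,0,0],"delta_pos":[-0.005,0,0],"jaw":0.03},{"twist":[0,0,0],"delta_pos":[-0.005,0,0],"jaw":0.03},{"twist":[0,0,0],"delta_pos":[-0.005,0,0],"jaw":0.03},{"twist":[0,0,0],"delta_pos":[0,0,0],"jaw":0.03},{"twist":[0,0,0],"delta_pos":[0,0,0],"jaw":0.03}]'
python3 -m jog '[{"twist":[0,0,0],"delta_pos":[0,0,0],"jaw":0.03},{"twist":[0,0,0],"delta_pos":[0.01,0,0],"jaw":0.03},{"twist":[0,0,0],"delta_pos":[0.02,0,0],"jaw":0.03},{"twist":[0,0,0],"delta_pos":[0.02,0,0],"jaw":0.03},{"twist":[0,0,0],"delta_pos":[0.02,0,0],"jaw":0.0},{"twist":[0,0,0],"delta_pos":[0.02,0,0],"jaw":0.0},{"twist":[0,0,0],"delta_pos":[0,0,-0.02],"jaw":0.0},{"twist":[0,0,0],"delta_pos":[0,0,-0.02],"jaw":0.0},{"twist":[0,0,0],"delta_pos":[0,0,0],"jaw":0.0},{"twist":[0,0,0],"delta_pos":[0,0,0],"jaw":0.0}]'
python3 -c "
from h import *
to(150,-90,230)
im=camera('top'); print([(x[0],x[1][4]) for x in blobs(im,*BLUE)[0] if 170<x[0][0]<320 and 160<x[0][1]<300])
b=camera('side')
cv2.imwrite('pics/c7.png',np.hstack([cv2.resize(im[165:245,180:320],(490,280),interpolation=2),cv2.resize(b[150:300,200:350],(280,280),interpolation=2)])[:,:,::-1])"
```

```text
t: 16.25
eef_pos: [469.2, 65.1, 187.9]
eef_rot: [0.668, 0.744, 0.0, -0.0]
wrist_force: [-0.0, 0.0, 0.8]
finger_gap: 0.319
grasp_force: 0.0
t: 17.25
eef_pos: [459.5, 155.3, 227.9]
eef_rot: [0.668, 0.744, 0.0, 0.0]
wrist_force: [0.4, 0.8, -0.2]
finger_gap: 0.007
grasp_force: 0.0
shift [-19.4  90.2  -2.1] twist z -0.11 tool z [ 0.001  0.    -1.   ] feeder now [169.6   0.2] z 227.9 t 17.25 F [ 0.4  0.8 -0.2] q [0.15 0.01 1.75 0.   1.38 0.04]
[(array([283.8, 200.5]), 90), (array([300.7, 201.1]), 91)]
```

View pics/c7.png

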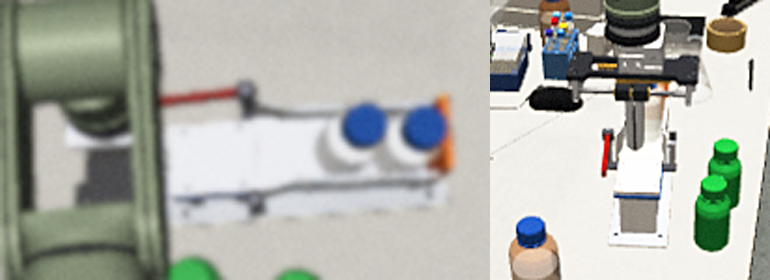

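Both bottles are home and upright, with caps at (283.8,200.5) and (300.7,201.1), both as predicted. Next I'll go outside the gate bar.

```bash
python3 -m jog '[{"twist":[0,0,0],"delta_pos":[-0.007,0.02,0],"jaw":0},{"twist":[0,0,0],"delta_pos":[-0.007,0.03,0],"jaw":0},{"twist":[0,0,0],"delta_pos":[-0.006,0.025,0],"jaw":0},{"twist":[0,0,0],"delta_pos":[0,0.013,0],"jaw":0},{"twist":[0,0,0],"delta_pos":[0,0,0],"jaw":0},{"twist":[0,0,0],"delta_pos":[0,0,0],"jaw":0},{"twist":[0,0,0],"delta_pos":[0,0,0.02],"jaw":0},{"twist":[0,0,0],"delta_pos":[0,0,0.025],"jaw":0},{"twist":[0,0,0],"delta_pos":[0,0,0.02],"jaw":0},{"twist":[0,0,0],"delta_pos":[0,0,0.005],"jaw":0},{"twist":[0,0,0],"delta_pos":[0,0,0],"jaw":0},{"twist":[0,0,0],"delta_pos":[0,0,0],"jaw":0}]'
python3 -c "
from h import *
to(145,-62,158)
im=camera('side')
print([(x[0],x[1]) for x in blobs(im,*RED)[0] if 240<x[0][0]<330 and 200<x[0][1]<300])
cv2.imwrite('pics/c8.png',cv2.resize(im[190:270,230:330],(600,480),interpolation=2)[:,:,::-1])"
```

```text
t: 18.55
eef_pos: [549.6, 144.4, 159.1]
eef_rot: [0.668, 0.744, 0.001, 0.001]
wrist_force: [0.7, 1.1, 0.1]
finger_gap: 0.008
grasp_force: 0.0
shift [ -4.  -26.2   1. ] twist z -0.14 tool z [ 0.002  0.    -1.   ] feeder now [148.9 -88.2] z 159.1 t 18.55 F [0.7 1.1 0.1] q [ 0.1   0.25  1.62  0.    1.26 -0.  ]
[(array([261.5, 232.1]), [260, 222, 4, 22, 58])]
```

View pics/c8.png

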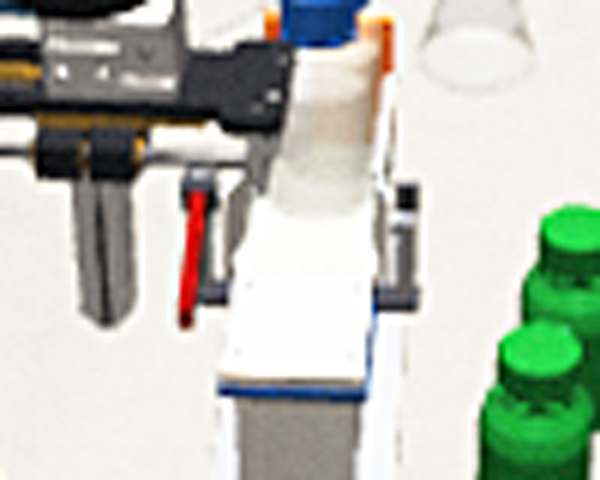

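The closed fingers at (105,320) in the crop are outside the red bar at (190,260), at the right height. Now swinging the gate.

```bash
python3 -m jog '[{"twist":[0,0,0],"delta_pos":[-0.001,-0.008,0],"jaw":0},{"twist":[0,0,0],"delta_pos":[-0.001,-0.009,0],"jaw":0},{"twist":[0,0,0],"delta_pos":[-0.001,-0.009,0],"jaw":0},{"twist":[0,0,0],"delta_pos":[0,-0.008,0],"jaw":0},{"twist":[0,0,0],"delta_pos":[-0.001,-0.008,0],"jaw":0},{"twist":[0,0,0],"delta_pos":[-0.001,-0.008,0],"jaw":0},{"twist":[0,0,0],"delta_pos":[-0.002,-0.008,0],"jaw":0},{"twist":[0,0,0],"delta_pos":[-0.002,-0.008,0],"jaw":0},{"twist":[0,0,0],"delta_pos":[-0.003,-0.007,0],"jaw":0},{"twist":[0,0,0],"delta_pos":[-0.005,-0.007,0],"jaw":0},{"twist":[0,0,0],"delta_pos":[-0.005,-0.007,0],"jaw":0},{"twist":[0,0,0],"delta_pos":[-0.005,-0.006,0],"jaw":0},{"twist":[0,0,0],"delta_pos":[-0.006,-0.005,0],"jaw":0},{"twist":[0,0,0],"delta_pos":[-0.006,-0.005,0],"jaw":0},{"twist":[0,0,0],"delta_pos":[-0.007,-0.005,0],"jaw":0},{"twist":[0,0,0],"delta_pos":[0,0,0],"jaw":0}]'
python3 -c "
from h import *
to(80,28,158)
im=camera('side')
print([(x[0],x[1]) for x in blobs(im,*RED)[0] if 240<x[0][0]<330 and 200<x[0][1]<300])"
```

```text
t: 20.2
eef_pos: [446.1, 86.0, 157.8]
eef_rot: [0.669, 0.744, -0.0, -0.0]
wrist_force: [-0.2, -0.1, 0.2]
finger_gap: 0.005
grasp_force: 0.0
shift [-22.3  -6.8  -0.2] twist z -0.21 tool z [-0.001 -0.    -1.   ] feeder now [102.2  21.1] z 157.8 t 20.2 F [-0.2 -0.1  0.2] q [-0.    0.01  1.9  -0.    1.23 -0.11]
[(array([273.8, 223.8]), [266, 221, 17, 7, 64])]
```

```bash
python3 -m jog '[{"twist":[0,0,0],"delta_pos":[-0.005,-0.002,0],"jaw":0},{"twist":[0,0,0],"delta_pos":[-0.005,-0.002,0],"jaw":0},{"twist":[0,0,0],"delta_pos":[-0.005,0,0],"jaw":0},{"twist":[0,0,0],"delta_pos":[-0.004,0,0],"jaw":0},{"twist":[0,0,0],"delta_pos":[-0.002,0,0],"jaw":0},{"twist":[0,0,0],"delta_pos":[0,0,0],"jaw":0}]'; python3 -m jog '[{"twist":[0,0,0],"delta_pos":[-0.001,0,0],"jaw":0},{"twist":[0,0,0],"delta_pos":[-0.001,0,0],"jaw":0},{"twist":[0,0,0],"delta_pos":[0,0,0],"jaw":0}]'; python3 -m jog '[{"twist":[0,0,0],"delta_pos":[-0.001,0,0],"jaw":0},{"twist":[0,0,0],"delta_pos":[-0.001,0,0],"jaw":0},{"twist":[0,0,0],"delta_pos":[0,0,0],"jaw":0}]';python3 -m jog '[{"twist":[0,0,0],"delta_pos":[-0.001,0,0],"jaw":0},{"twist":[0,0,0],"delta_pos":[0,0,0],"jaw":0}]'
```

```text
t: 20.85
eef_pos: [445.2, 65.3, 157.9]
eef_rot: [0.668, 0.744, -0.0, 0.0]
wrist_force: [-0.0, -0.3, -0.8]
finger_gap: 0.005
grasp_force: 0.0
t: 21.15
eef_pos: [445.3, 63.6, 158.0]
eef_rot: [0.668, 0.744, -0.0, 0.0]
wrist_force: [0.6, -0.1, -0.3]
finger_gap: 0.003
grasp_force: 0.0
t: 21.45
eef_pos: [445.5, 61.6, 158.0]
eef_rot: [0.668, 0.744, -0.0, 0.0]
wrist_force: [0.3, 0.0, 0.7]
finger_gap: 0.008
grasp_force: 0.1
t: 21.65
eef_pos: [445.6, 60.5, 158.0]
eef_rot: [0.668, 0.744, -0.0, 0.0]
wrist_force: [-0.7, -0.1, -1.0]
finger_gap: 0.006
grasp_force: 0.1
```

Now at feeder x ≈ 77. I'll keep going in small steps until the stop is felt.

```bash
for i in 1; do python3 -m jog '[{"twist":[0,0,0],"delta_pos":[-0.001,0,0],"jaw":0},{"twist":[0,0,0],"delta_pos":[-0.001,0,0],"jaw":0},{"twist":[0,0,0],"delta_pos":[0,0,0],"jaw":0}]' | grep -E 'pos|wrist'; python3 -m jog '[{"twist":[0,0,0],"delta_pos":[-0.001,0,0],"jaw":0},{"twist":[0,0,0],"delta_pos":[0,0,0],"jaw":0}]'| grep -E 'pos|wrist'; done
python3 -c "
from h import *
to(77,28,158)
im=camera('side')
b,m=blobs(im,*RED)
print([(x[0],x[1]) for x in b if 240<x[0][0]<330 and 200<x[0][1]<300])
for q in(0,.05,.1): print(q,[proj('side',np.r_[f2w(64+r*np.sin(q),-52+r*np.cos(q)),158]).round(1) for r in(10,50,104)])"
```

```text
eef_pos: [445.6, 60.2, 157.9]
wrist_force: [-0.8, 6.6, 1.3]
eef_pos: [445.6, 60.1, 157.9]
wrist_force: [-1.2, 7.4, 1.4]
shift [ 0.5 -3.5 -0.1] twist z -0.15 tool z [-0.001  0.005 -1.   ] feeder now [76.5 24.5] z 157.9 t 22.15 F [-1.2  7.4  1.4] q [-0.06  0.    1.91  0.01  1.23 -0.17]
[(array([275.3, 221.9]), [266, 220, 19, 5, 62]), (array([295.4, 222.5]), [294, 221, 4, 4, 15])]
0 [array([267.1, 221.3]), array([280.4, 221.9]), array([298.4, 222.6])]
0.05 [array([267.1, 221.4]), array([280.3, 222.3]), array([298.2, 223.6])]
0.1 [array([267.1, 221.5]), array([280.1, 222.8]), array([298. , 224.6])]
```

The hard stop is felt at 7 N, and the bar's pixels match q = 0. Retracting.

```bash
python3 -m jog '[{"twist":[0,0,0],"delta_pos":[0.005,0,0],"jaw":0},{"twist":[0,0,0],"delta_pos":[0.015,0,0],"jaw":0},{"twist":[0,0,0],"delta_pos":[0.02,0,0],"jaw":0},{"twist":[0,0,0],"delta_pos":[0.02,0,-0.01],"jaw":0},{"twist":[0,0,0],"delta_pos":[0.02,0,-0.03],"jaw":0},{"twist":[0,0,0],"delta_pos":[0.02,0,-0.04],"jaw":0},{"twist":[0,0,0],"delta_pos":[0.02,0,-0.04],"jaw":0},{"twist":[0,0,0],"delta_pos":[0.02,0,-0.03],"jaw":0},{"twist":[0,0,0],"delta_pos":[0,0,0],"jaw":0},{"twist":[0,0,0],"delta_pos":[0,0,0],"jaw":0},{"twist":[0,0,0],"delta_pos":[0,0,0],"jaw":0},{"twist":[0,0,0],"delta_pos":[0,0,0],"jaw":0}]'
python3 -c "
from h import *
im=camera('top'); print([(x[0],x[1][4]) for x in blobs(im,*BLUE)[0] if 170<x[0][0]<320 and 160<x[0][1]<300])
b=camera('side'); print([(x[0],x[1]) for x in blobs(b,*RED)[0] if 240<x[0][0]<330 and 200<x[0][1]<300])
cv2.imwrite('pics/c9.png',np.hstack([cv2.resize(im[165:245,180:320],(420,240),interpolation=2),cv2.resize(b[170:300,220:350],(360,360),interpolation=2)[:240]])[:,:,::-1])"
```

```text
t: 23.4
eef_pos: [430.1, 195.9, 305.9]
eef_rot: [0.669, 0.744, -0.002, -0.001]
wrist_force: [-0.5, -0.1, 0.5]
finger_gap: 0.007
grasp_force: 0.0
[(array([283.8, 200.5]), 89), (array([300.7, 201.1]), 91)]
[(array([281.9, 222.2]), [266, 220, 32, 5, 116])]
```

View pics/c9.png

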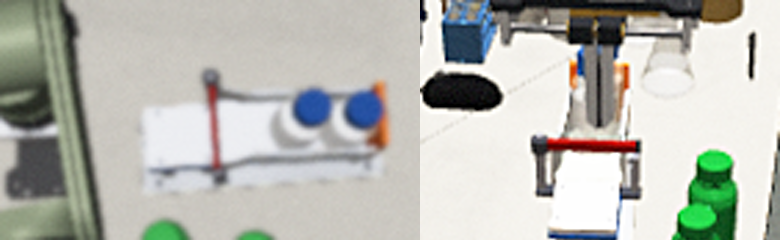

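The gate bar is shut across the mouth from (210,78) to (218,178), both bottles are home at (312,108) and (362,110), and the robot is clear.

```bash
python3 -c "
from rig import sign_off; print(sign_off())"
```

```text
the job is handed in; nothing more can be done
None
```

I handed the job in at about 23.5 s: both pale blue-capped bottles were pushed in off the ledge and stand upright in the lane, the first at the orange stop, with the gate fully shut against its stop and the brown bottle, flask, beaker and wash bottle left untouched.

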